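# Raise the grow lamp over the tall basil and hold it up

### The arm

A 6-joint arm with a two-finger parallel gripper is mounted at the origin on the work surface. World frame = base frame: x ahead of the robot, y to its left, z up, the work surface at z = 0. Lengths are in m, angles in rad, forces in N, time in s.
With the tool pointing down it reaches from about 0.375 to 0.9 m from the base axis. Payload 3.1 kg.
Tool frame: the origin (TCP) lies midway between the tips of the shut fingers; the grasp point (between the pads) lies 19 mm behind it (manip.hold_point_z is the distance from the TCP to the grasp point, in m); x points along the fingers, y is the direction in which the jaws open and shut, and the axes are right-handed (so a half turn about x gives the same grasp; the last joint's range is limited). The gripper opens to 85 mm and grips with 20 to 120 N. Pads are 22 mm wide; open, the fingers measure 114 mm over their backs; the gripper's body (76 mm by 85 mm) begins 54 mm behind the grasp point. The pads swing forward as they close: fully open they stand 13 mm farther back than shut.
Start: joints at [-1.331, 0.527, 1.433, -0, 1.181, -0.178], TCP at [0.254, -0.571, 0.231] pointing down, gripper open.
Joint ranges: [-3.08, 3.08], [-0.75, 2.2], [0.22, 2.44], [-1.43, 4.57], [0, 2.65], [-2.85, 2.85]. Speed limits (rad/s): [2.79, 2.79, 3.14, 3.14, 3.14, 3.14].

### API

Orientations are given as a unit quaternion [x, y, z, w].
In Python, from station import manip, snapshot gives the robot as it stands.
- The arm moves only by the shell command python3 -m crank 'ROWS' [FORCE]. ROWS is JSON, a list of rows, each a list of 5 numbers: the finger opening in m, from 0 to 0.0854, then the shift along the tool's x, y, z in m, then the turn about the tool's x in rad. In form: [[grip, tx, ty, tz, yaw], ...]. A call has 1 to 5 rows; each row shifts and turns the commanded pose from where the row before left it, along the tool's axes as they then stand; what a row does not reach is not made up. A row lasts 1/10 s, in which the tool goes at most 50 mm and 8.59 degrees, less where a joint would pass 70% of its speed; a pose out of reach is approached as far as the arm can. A call is refused whole if a number of a shift passes 0.05 or a number of a turn 0.15, either way. A call with a gripper value outside its range is refused whole. The fingers move at their own pace and stop on an object; FORCE is the grip in N (left out, the last holds). Time passes only in rows, so rows that do not move let the fingers close. It gives the time, the measured TCP pose, the force and the opening at its end, in the units of the state.
- manip.sense(): the state, without advancing time (a new reading comes with each control period).
- snapshot(name): name is "scene" or "top"; returns a dict with "image" (420x560x3 uint8, blue, green, red), "range_z" (420x560 float32, m along the optical axis (not along the pixel's ray), 0 where there is no reading), "vertical_fov" (degrees; the focal length in pixels is half the picture's height over the tangent of half this angle, whatever the lens; pixels are square), "cx", "cy" (the principal point, pixels), "distortion" ([k1, k2, p1, p2, k3] as OpenCV has them; the pictures are not rectified), "extrinsics" (4x4, takes a point from world to camera coordinates). Camera axes: x right, y up, looking along -z (the intrinsics and any distortion apply to the point x, -y, -z); pixel columns grow to the right and rows downward; lengths in m; the calibration is good to about 2 mm. A picture is of the moment at which its call begins.
- manip.sign_off(): hands the job in, once; it reports no verdict.
The state is a dict: "t": time; "q": joint angles; "qd": joint speeds; "tau": joint torques, N m; "tcp_pos": TCP position; "tool_rot": TCP orientation; "force": force on the tool from outside, world axes, zero at the start; "ft_torque": the same for the moment, N m; "finger_gap": opening from 0.0 (shut) to 1.0 (fully open).
Only numpy, scipy, OpenCV 4.12 (cv2) and the standard library are available. Lean on these libraries where they do the work, as an engineer would, in place of code of your own. Each camera call takes 0.05 s, during which the arm holds its last target.

### The job

One of the two herb pots has grown right up to its telescopic grow lamp. Squeeze the button in the grip on top of that lamp's column, pull the lamp up past its first stop to its second stop, and finish while holding it up there by the grip with the button still squeezed, so that I can trim the plant. The lamp's tray must stay standing on the counter; leave the other lamp, both pots and everything else where they are.

Things in the scene. Friction and masses are not known exactly. Their poses are not given: they have to be found in the camera images.
- lamp_a: one of two identical herb grow lamps: a loose weighted tray (200 x 130 x 12 mm, 1.5 to 2.2 kg) on the counter, a telescopic column (22 mm thick, at x = -80 mm, y = 0) and a ring light on an arm over it. Origin: centre of the tray's underside; x along the tray from column end to pot end, z up. Ring: 125 mm across, 15 mm thick, centred at x = 25 mm, its mid-plane 40 mm below the grip's centre
- lamp_a_grip (a point): centre of this lamp's grip, the white block on top of the column (28 mm along the tray's x, 30 along y, 55 high; centre 207 mm above the counter when down); it rises with the ring. Axes as the tray's. Its thumb button, a ribbed plate 19 mm (x) by 32 mm (high), is in the +y side, level with the centre, 5 mm proud: 35 mm over grip and button, 31 mm when pressed
- lamp_a_head (a joint): how far the sliding part (ring, grip, inner tube; 0.24 kg) is pulled up, m: 0 = down, 0.055 = first stop, 0.110 = second stop and end of travel. A pin locks it at 0 and at each stop while the button is out; with the button in it slides with about 1 N friction and sinks if let go
- lamp_a_button (a joint): travel of this lamp's button, m: 0 = out (locked), 0.004 = fully in, pin clear from 0.003; sprung, 2 N to start and 5 N fully in; it moves towards the tray's -y, so pinching the grip across its y sides presses it
- lamp_b: one of two identical herb grow lamps: a loose weighted tray (200 x 130 x 12 mm, 1.5 to 2.2 kg) on the counter, a telescopic column (22 mm thick, at x = -80 mm, y = 0) and a ring light on an arm over it. Origin: centre of the tray's underside; x along the tray from column end to pot end, z up. Ring: 125 mm across, 15 mm thick, centred at x = 25 mm, its mid-plane 40 mm below the grip's centre
- lamp_b_grip (a point): centre of this lamp's grip, the white block on top of the column (28 mm along the tray's x, 30 along y, 55 high; centre 207 mm above the counter when down); it rises with the ring. Axes as the tray's. Its thumb button, a ribbed plate 19 mm (x) by 32 mm (high), is in the +y side, level with the centre, 5 mm proud: 35 mm over grip and button, 31 mm when pressed
- lamp_b_head (a joint): how far the sliding part (ring, grip, inner tube; 0.24 kg) is pulled up, m: 0 = down, 0.055 = first stop, 0.110 = second stop and end of travel. A pin locks it at 0 and at each stop while the button is out; with the button in it slides with about 1 N friction and sinks if let go
- lamp_b_button (a joint): travel of this lamp's button, m: 0 = out (locked), 0.004 = fully in, pin clear from 0.003; sprung, 2 N to start and 5 N fully in; it moves towards the tray's -y, so pinching the grip across its y sides presses it
- basil: a white ceramic pot (96 mm across, 75 mm high, 0.5 kg) standing loose on one lamp's tray under the ring light, with a bushy basil plant that reaches right up to the ring, about 150 mm above the pot's foot. Origin: centre of the pot's underside, z up
- seedlings: a white ceramic pot (96 mm across, 75 mm high, 0.5 kg) standing loose on one lamp's tray under the ring light, with small seedlings only 20 mm high. Origin: centre of the pot's underside, z up
- teapot: white ceramic teapot, 132 mm across the body, 205 mm over spout and handle, 129 mm high; bystander. Origin: centre of its underside, z up
- canister: white enamel canister with a twist cap, 100 mm across, 160 mm high; bystander. Origin: centre of its underside, z up
- sandwich_box: plastic sandwich box with snap clips, 184 x 129 x 61 mm; bystander. Origin: centre of its underside, z up
- vase: small green glass vase, 66 mm across, 126 mm high; bystander. Origin: centre of its underside, z up

How it is judged:
On the way, in this order (a step that is already met when the one before it is completed fails the run):
1. the gripper squeezes the button of the lamp over the basil fully in, with that lamp still below its first stop (((horizontal distance between basil and lamp_a below 0.08 m and value of joint lamp_a_button above 0.003 m and contact force between the fingers and lamp_a above 3 N and value of joint lamp_a_head below 0.05 m) or (horizontal distance between basil and lamp_b below 0.08 m and value of joint lamp_b_button above 0.003 m and contact force between the fingers and lamp_b above 3 N and value of joint lamp_b_head below 0.05 m))), for 0.1 s.
2. that lamp is pulled out to its second stop (((horizontal distance between basil and lamp_a below 0.08 m and value of joint lamp_a_head above 0.103 m and height (world z) of lamp_a below 0.006 m) or (horizontal distance between basil and lamp_b below 0.08 m and value of joint lamp_b_head above 0.103 m and height (world z) of lamp_b below 0.006 m))), for 0.2 s.
At the end, for the whole second after the job is handed in: The lamp over the basil is out at its second stop (joint above 103 mm of 110, grip higher than 305 mm) and still, held by the gripper's fingers (over 3 N) with its button pressed in (over 2.5 of 4 mm, so its pin carries nothing), its tray on the counter; the other lamp is down (((horizontal distance between basil and lamp_a below 0.08 m and value of joint lamp_a_head above 0.103 m and value of joint lamp_a_button above 0.0025 m and contact force between the fingers and lamp_a above 3 N and height (world z) of lamp_a below 0.006 m and height (world z) of lamp_a_grip above 0.305 m and velocity of joint lamp_a_head below 0.02 m/s and value of joint lamp_b_head below 0.008 m) or (horizontal distance between basil and lamp_b below 0.08 m and value of joint lamp_b_head above 0.103 m and value of joint lamp_b_button above 0.0025 m and contact force between the fingers and lamp_b above 3 N and height (world z) of lamp_b below 0.006 m and height (world z) of lamp_b_grip above 0.305 m and velocity of joint lamp_b_head below 0.02 m/s and value of joint lamp_a_head below 0.008 m))); the arm keeps its last pose, push and grip.
It fails at once if a lamp's tray is lifted or tipped off the counter (over 10 mm or 0.1 rad) (height (world z) of any of lamp_a, lamp_b above 0.01 m or angle between any of lamp_a, lamp_b's own z axis and vertical above 0.1 rad).
It fails at once if a lamp's tray is pushed along by more than 30 mm (distance of any of lamp_a, lamp_b from where it was at the start of the episode above 0.03 m).
It fails at once if the lamp over the seedlings is raised ((horizontal distance between seedlings and lamp_a below 0.08 m and value of joint lamp_a_head above 0.012 m) or (horizontal distance between seedlings and lamp_b below 0.08 m and value of joint lamp_b_head above 0.012 m)).
It fails at once if a herb pot is shifted by more than 30 mm or tipped (distance of any of basil, seedlings from where it was at the start of the episode above 0.03 m or angle between any of basil, seedlings's own z axis and vertical above 0.2 rad).
It fails at once if a bystander is shifted by more than 20 mm or tipped (distance of any of teapot, canister, sandwich_box, vase from where it was at the start of the episode above 0.02 m or angle between any of teapot, canister, sandwich_box, vase's own z axis and vertical above 0.2 rad).
It also fails if it takes over 35 s, if anything falls off the work surface, if the arm or the gripper's body presses on something with over 40 N, if the wrist force passes 120 N, or if a joint passes its speed limit or range.

## Working session

There is one attempt and no reset: what is moved stays moved. The work goes in short steps, Python scripts to look and compute and a shell command to move; the robot and the scene stay as the last step left them, time stands still between calls to the robot, and variables do not carry over. Pictures are saved under pics/ and viewed, and the job is handed in when it is done.

```bash
ls; mkdir -p pics; python3 - <<'E'
from station import manip, snapshot
import cv2,numpy as np
print(manip.sense(), manip.hold_point_z)
for n in("scene","top"):
    s=snapshot(n); cv2.imwrite(f"pics/{n}0.png",s["image"]); np.savez(f"{n}0.npz",**s)
    print(n,s["vertical_fov"],s["cx"],s["cy"],s["distortion"],s["extrinsics"])
E
```

```text
pics
{'t': 0.0, 'q': array([-1.33052100e+00,  5.28457345e-01,  1.43393570e+00, -3.90914029e-05,
        1.18140630e+00, -1.78488102e-01]), 'qd': array([-9.65295949e-04,  3.23409305e-04,  9.73040326e-04,  1.76894529e-05,
        7.65251974e-04, -3.03049417e-04]), 'tau': array([-1.01064405e-03, -4.42349946e+01, -1.78025812e+01, -3.33347989e-04,
        8.56132829e-03,  1.08193486e-06]), 'tcp_pos': array([ 0.25398977, -0.57025667,  0.23032843]), 'tool_rot': array([-0.69162491, -0.14776026,  0.69169866, -0.14620143]), 'force': array([0.71851387, 0.49585   , 0.12502863]), 'ft_torque': array([0.06777317, 0.00425109, 0.02190277]), 'finger_gap': 1.0003520902616394} 0.0187
scene 48.69394333338332 278.3372694212196 203.86854659709053 [-0.1244023  0.         0.         0.         0.       ] [[ 3.83610894e-03  9.99987780e-01  3.11827042e-03 -1.69469013e-02]
 [-5.30949684e-01 -6.05658689e-04  8.47403131e-01  1.98365031e-01]
 [ 8.47394664e-01 -4.90637542e-03  5.30940873e-01 -2.00470961e+00]
 [ 0.00000000e+00  0.00000000e+00  0.00000000e+00  1.00000000e+00]]
top 43.80074366370718 276.31798683681734 208.59986218663346 [-0.17859602  0.          0.          0.          0.        ] [[ 0.06876071 -0.99762325  0.00445181 -0.04341052]
 [ 0.97685667  0.068234    0.20271941 -0.62829087]
 [-0.20254136 -0.00959035  0.97922675 -1.93916571]
 [ 0.          0.          0.          1.        ]]
```

View pics/scene0.png

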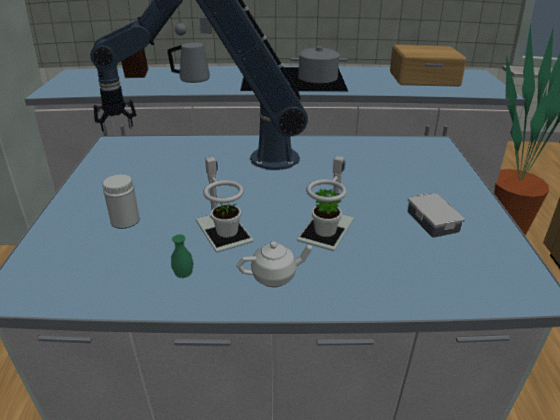

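View pics/top0.png

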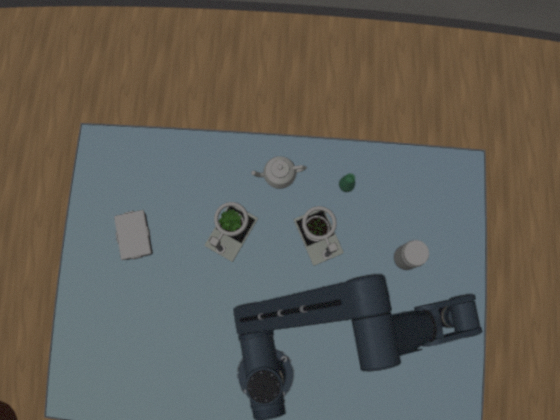

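The lamp over the basil is the one at scene (326,205) and top (230,220), at +y. Next I'll locate the grip, ring and tray.

```bash
cat > h.py <<'E'
import cv2,numpy as np
def K(s):
    f=210/np.tan(np.radians(s["vertical_fov"])/2)
    return np.array([[f,0,s["cx"]],[0,f,s["cy"]],[0,0,1.]])
def cloud(s):
    v,u=np.mgrid[0:420,0:560]
    p=np.stack([u,v],-1).reshape(-1,1,2).astype(np.float64)
    n=cv2.undistortPoints(p,K(s),np.asarray(s["distortion"],float)).reshape(420,560,2)
    z=s["range_z"]
    c=np.stack([n[...,0]*z,-n[...,1]*z,-z],-1)
    E=s["extrinsics"]; w=(c-E[:3,3])@E[:3,:3]
    w[z==0]=np.nan
    return w
def proj(s,P):
    E=s["extrinsics"];c=np.atleast_2d(P)@E[:3,:3].T+E[:3,3]
    c=c*[1,-1,-1]
    return cv2.projectPoints(c.reshape(-1,1,3),np.zeros(3),np.zeros(3),K(s),np.asarray(s["distortion"],float))[0].reshape(-1,2)
E
python3 - <<'E'
from h import *
for n,(x0,x1,y0,y1) in {"scene":(290,370,145,255),"top":(190,270,190,270)}.items():
    s=dict(np.load(n+"0.npz")); w=cloud(s)
    im=cv2.resize(s["image"][y0:y1,x0:x1],None,fx=5,fy=5,interpolation=cv2.INTER_CUBIC); im=cv2.convertScaleAbs(im,alpha=1.6)
    cv2.imwrite(f"pics/{n}_c.png",im)
    p=w[y0:y1,x0:x1].reshape(-1,3)
    for a,b in((-.02,.006),(.008,.02),(.15,.18),(.185,.225),(.225,.245)):
        q=p[(p[:,2]>a)&(p[:,2]<b)]
        if len(q): print(n,a,b,len(q),np.median(q,0).round(4),q.min(0).round(3),q.max(0).round(3))
E
```

```text
scene -0.02 0.006 6033 [2.789e-01 2.310e-01 1.000e-04] [-0.152  0.051 -0.012] [0.673 0.436 0.006]
scene 0.008 0.02 887 [0.579  0.1556 0.0131] [-0.069  0.065  0.008] [0.654 0.28  0.02 ]
scene 0.15 0.18 554 [0.5542 0.166  0.1717] [0.463 0.102 0.15 ] [0.625 0.225 0.18 ]
scene 0.185 0.225 127 [0.4762 0.2086 0.2068] [0.463 0.191 0.185] [0.484 0.23  0.225]
scene 0.225 0.245 49 [0.4709 0.2082 0.2312] [0.453 0.192 0.226] [0.484 0.226 0.236]
top -0.02 0.006 4020 [ 0.5402  0.1802 -0.0008] [ 0.38   0.013 -0.019] [0.718 0.352 0.006]
top 0.008 0.02 972 [0.5163 0.1626 0.0116] [0.381 0.017 0.008] [0.712 0.338 0.02 ]
top 0.15 0.18 534 [0.5576 0.1623 0.17  ] [0.482 0.098 0.15 ] [0.621 0.222 0.18 ]
top 0.185 0.225 27 [0.4623 0.198  0.2064] [0.449 0.13  0.185] [0.606 0.226 0.225]
top 0.225 0.245 70 [0.4651 0.2061 0.2327] [0.449 0.189 0.226] [0.482 0.225 0.242]
```

View pics/scene_c.png

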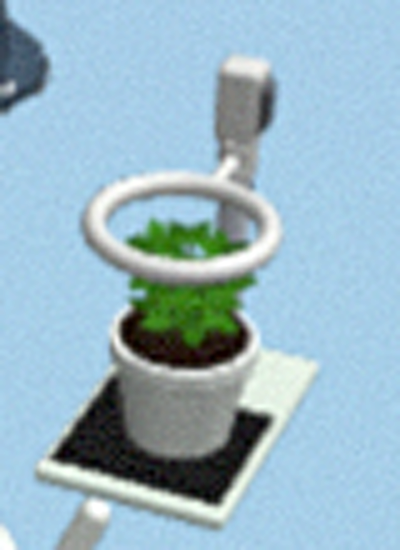

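View pics/top_c.png

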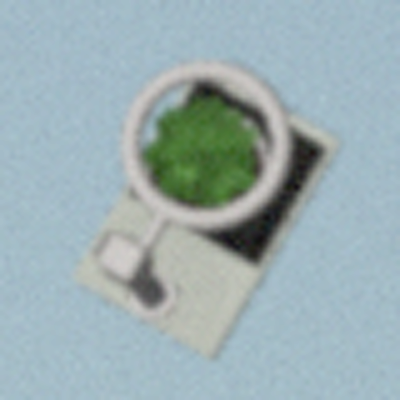

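```bash
python3 - <<'E'
from h import *
P={}
for n,(x0,x1,y0,y1) in {"scene":(290,370,145,255),"top":(190,270,190,270)}.items():
    s=dict(np.load(n+"0.npz")); w=cloud(s); p=w[y0:y1,x0:x1].reshape(-1,3); c=s["image"][y0:y1,x0:x1].reshape(-1,3).astype(int)
    m=(p[:,2]>.155)&(p[:,2]<.182)&(c.max(1)-c.min(1)<40)&(p[:,0]>.48)
    q=p[m][:,:2]
    # RANSAC-ish circle
    from scipy.optimize import least_squares
    r=least_squares(lambda a:np.hypot(*(q-a[:2]).T)-.055,[.555,.163],loss='soft_l1',f_scale=.004)
    print(n,"ring",r.x,len(q))
    t=p[(p[:,2]>.008)&(p[:,2]<.018)&(np.hypot(p[:,0]-.54,p[:,1]-.17)<.15)]
    cl=[q for q in t]
    t=t[:,:2].astype(np.float32)
    print(" tray rect",cv2.minAreaRect(t))
    g=p[(p[:,2]>.19)&(p[:,2]<.245)&(p[:,0]<.5)]
    print(" grip rect",cv2.minAreaRect(g[:,:2].astype(np.float32)))
    top=g[g[:,2]>.229]; print(" top",len(top),top.mean(0),np.median(top,0)); 
    b=c[(p[:,2]>.19)&(p[:,2]<.245)&(p[:,0]<.5)].max(1)<80; print(" dark button",b.sum(),g[b].mean(0) if b.any() else "")
    print(" corners of tray (all verts)",cv2.boxPoints(cv2.minAreaRect(t)))
    pl=c[:,1]-np.maximum(c[:,0],c[:,2])>20; print(" plant",p[pl].mean(0),p[pl].max(0))
E
```

```text
scene ring [0.56408147 0.16236236] 452
 tray rect ((0.5399503707885742, 0.17320895195007324), (0.13132219016551971, 0.20634928345680237), 63.92688751220703)
 grip rect ((0.4707748293876648, 0.2097163051366806), (0.03709296137094498, 0.0273198913782835), 69.73865509033203)
 top 41 [0.46963721 0.20873755 0.23195026] [0.4700563  0.20823731 0.23142009]
 dark button 67 [0.47595685 0.20908902 0.20875091]
 corners of tray (all verts) [[0.4184162  0.15957701]
 [0.60376614 0.06888285]
 [0.66148454 0.18684089]
 [0.4761346  0.27753505]]
 plant [0.56512763 0.16758145 0.1290872 ] [0.60982445 0.20902531 0.17609731]
top ring [0.5596758  0.16052507] 463
 tray rect ((0.5416959524154663, 0.17390699684619904), (0.28514131903648376, 0.28214022517204285), 15.863200187683105)
 grip rect ((0.46711164712905884, 0.20834223926067352), (0.03511388972401619, 0.02884213626384735), 59.65013885498047)
 top 58 [0.46515674 0.2056447  0.2343079 ] [0.46453616 0.20563007 0.23374787]
 dark button 14 [0.45750591 0.19480569 0.2134197 ]
 corners of tray (all verts) [[ 0.36599445  0.2706343 ]
 [ 0.44311512 -0.00076123]
 [ 0.71739745  0.0771797 ]
 [ 0.6402768   0.34857523]]
 plant [nan nan nan] [nan nan nan]
```

```bash
cat > d.py <<'E'
import sys,numpy as np
from station import manip
from scipy.spatial.transform import Rotation as R
s=manip.sense(); r=R.from_quat(s["tool_rot"]); M=r.as_matrix()
tgt=np.array([float(v) for v in sys.argv[1:4]]); th=np.radians(float(sys.argv[4]) if len(sys.argv)>4 else -26.07)
print("t",round(s["t"],2),"tcp",s["tcp_pos"].round(4),"gap",round(s["finger_gap"],3),"F",s["force"].round(2),"q",s["q"].round(2))
print("tool x,y,z in world",M.T.round(3).tolist())
print("delta tool axes mm",(M.T@(tgt-s["tcp_pos"])*1000).round(1))
j=np.array([-np.sin(th),np.cos(th),0]); a=np.arctan2(*( (M.T@j)[[2,1]]))
print("yaw rad options",round(a,3),round(a-np.sign(a)*np.pi,3))
E
python3 d.py .468 .209 .30
```

```text
t 0.1 tcp [ 0.254  -0.5703  0.2304] gap 1.0 F [ 0.05 -0.86  0.48] q [-1.33  0.53  1.43  0.    1.18 -0.18]
tool x,y,z in world [[-0.0, 0.002, -1.0], [0.407, -0.914, -0.002], [-0.914, -0.407, -0.0]]
delta tool axes mm [ -68.2 -625.1 -512.4]
yaw rad options -2.268 0.874
```

```bash
python3 -m crank '[[0.0854,-0.04,0,0,0],[0.0854,-0.035,-0.01,-0.02,-0.03],[0.0854,0,-0.006,-0.05,-0.085],[0.0854,0,-0.006,-0.05,-0.085],[0.0854,0,-0.006,-0.05,-0.085]]' 40 && python3 -m crank '[[0.0854,0,-0.006,-0.05,-0.085],[0.0854,0,-0.006,-0.05,-0.085],[0.0854,0,-0.006,-0.05,-0.085],[0.0854,0,-0.006,-0.05,-0.085],[0.0854,0,-0.006,-0.05,-0.085]]'; python3 d.py .468 .209 .30
```

```text
t: 0.6
tcp_pos: [0.3883, -0.4619, 0.3063]
tool_rot: [0.664, 0.244, -0.663, 0.245]
force: [1.0, -0.3, -0.0]
finger_gap: 0.998
t: 1.1
tcp_pos: [0.5236, -0.2529, 0.3058]
tool_rot: [0.597, 0.379, -0.597, 0.379]
force: [0.8, -1.1, -0.3]
finger_gap: 0.997
t 1.1 tcp [ 0.5236 -0.2529  0.3058] gap 0.997 F [ 0.82 -1.09 -0.28] q [-0.64  0.39  1.45  0.    1.3  -0.2 ]
tool x,y,z in world [[-0.0, 0.0, -1.0], [0.905, -0.425, -0.0], [-0.425, -0.905, -0.0]]
delta tool axes mm [   6.  -246.5 -394.6]
yaw rad options -1.554 1.587
```

```bash
python3 -m crank '[[0.0854,0,-0.015,-0.045,-0.1],[0.0854,0,-0.015,-0.045,-0.1],[0.0854,0,-0.012,-0.045,-0.1],[0.0854,0,-0.012,-0.045,-0.1],[0.0854,0,-0.012,-0.045,-0.1]]' ; python3 d.py .468 .209 .30
```

```text
t: 1.6
tcp_pos: [0.5126, -0.0201, 0.3059]
tool_rot: [0.484, 0.515, -0.484, 0.515]
force: [0.9, 0.0, 0.1]
finger_gap: 1.0
t 1.6 tcp [ 0.5126 -0.0201  0.3059] gap 1.0 F [0.86 0.02 0.12] q [-0.26  0.29  1.61  0.    1.24 -0.32]
tool x,y,z in world [[-0.0, 0.0, -1.0], [0.998, 0.062, -0.0], [0.062, -0.998, -0.0]]
delta tool axes mm [   6.   -30.3 -231.4]
yaw rad options -1.054 2.088
```

```bash
python3 -m crank '[[0.0854,0,-0.006,-0.045,0],[0.0854,0,-0.006,-0.045,0],[0.0854,0,-0.006,-0.045,0],[0.0854,0,-0.006,-0.045,0],[0.0854,0,0,-0.02,0]]' ; python3 -m crank '[[0.0854,0,0,0,-0.13],[0.0854,0,0,0,-0.13],[0.0854,0,0,0,-0.13],[0.0854,0,0,0,-0.13],[0.0854,0,0,0,-0.13]]';python3 -m crank '[[0.0854,0,0,0,-0.13],[0.0854,0,0,0,-0.13],[0.0854,0,0,0,-0.13],[0.0854,0,0,0,0],[0.0854,0,0,0,0]]'; python3 d.py .468 .209 .30
```

```text
t: 2.1
tcp_pos: [0.4753, 0.1795, 0.306]
tool_rot: [0.484, 0.516, -0.485, 0.514]
force: [-0.2, -0.7, -0.3]
finger_gap: 0.999
t: 2.6
tcp_pos: [0.4769, 0.1763, 0.3059]
tool_rot: [0.294, 0.643, -0.294, 0.643]
force: [0.5, -0.5, 0.2]
finger_gap: 1.007
t: 3.1
tcp_pos: [0.4771, 0.1762, 0.306]
tool_rot: [0.166, 0.687, -0.167, 0.687]
force: [-0.9, 0.2, 0.2]
finger_gap: 1.004
t 3.1 tcp [0.4771 0.1762 0.306 ] gap 1.004 F [-0.93  0.18  0.17] q [ 0.13  0.28  1.62 -0.    1.24 -0.96]
tool x,y,z in world [[-0.001, -0.0, -1.0], [0.458, 0.889, -0.0], [0.889, -0.458, -0.001]]
delta tool axes mm [  6.   25.  -23.1]
yaw rad options -0.02 3.121
```

```bash
python3 -m crank '[[0.0854,0,0.025,-0.023,-0.02],[0.0854,0.02,0,0,0],[0.0854,0.02,0,0,0],[0.0854,0,0,0,0]]' ; python3 d.py .4685 .209 .185; python3 - <<'E'
from station import snapshot
from h import *
s=snapshot("scene"); np.savez("scene1.npz",**s)
cv2.imwrite("pics/s1.png",cv2.resize(s["image"][100:240,280:400],None,fx=5,fy=4.2,interpolation=cv2.INTER_CUBIC))
print(proj(s,[[.4685,.209,.266],[.468,.208,.207]]))
E
```

```text
t: 3.5
tcp_pos: [0.4662, 0.2088, 0.264]
tool_rot: [0.158, 0.691, -0.16, 0.687]
force: [-0.3, 0.5, 0.5]
finger_gap: 0.998
t 3.5 tcp [0.4662 0.2088 0.264 ] gap 0.998 F [-0.31  0.47  0.45] q [ 0.2   0.34  1.67 -0.    1.14 -0.91]
tool x,y,z in world [[-0.006, -0.001, -1.0], [0.439, 0.899, -0.004], [0.899, -0.439, -0.005]]
delta tool axes mm [78.9  1.5  2.4]
yaw rad options 0.001 -3.141
[[339.6586026  148.77754332]
 [338.05550183 165.23759255]]
```

View pics/s1.png

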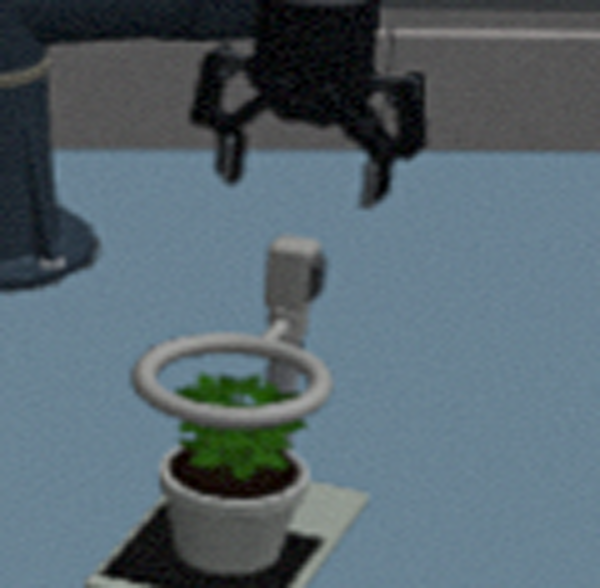

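The jaws straddle the grip: finger tips are at crop (230,180) and (375,205), with the grip and button at (297,265). Going down.

```bash
python3 -m crank '[[0.0854,0.02,0.001,0.002,0],[0.0854,0.02,0,0,0],[0.0854,0.02,0,0,0],[0.0854,0.018,0,0,0],[0.0854,0,0,0,0]]' ; python3 d.py .4685 .209 .185; python3 - <<'E'
from station import snapshot
from h import *
for n in("scene","top"):
    s=snapshot(n); np.savez(n+"2.npz",**s)
    o=(280,100) if n=="scene" else (180,180)
    cv2.imwrite(f"pics/{n}2.png",cv2.resize(s["image"][o[1]:o[1]+120,o[0]:o[0]+120],None,fx=5,fy=5,interpolation=cv2.INTER_CUBIC))
E
```

```text
t: 4.05
tcp_pos: [0.4698, 0.2086, 0.1873]
tool_rot: [0.159, 0.69, -0.16, 0.688]
force: [-0.8, -0.5, 0.5]
finger_gap: 1.0
t 4.05 tcp [0.4698 0.2086 0.1873] gap 1.0 F [-0.82 -0.47  0.46] q [ 0.2   0.44  1.75  0.    0.95 -0.92]
tool x,y,z in world [[-0.003, -0.001, -1.0], [0.439, 0.899, -0.002], [0.899, -0.439, -0.003]]
delta tool axes mm [ 2.3 -0.2 -1.3]
yaw rad options 0.001 -3.141
```

View pics/scene2.png

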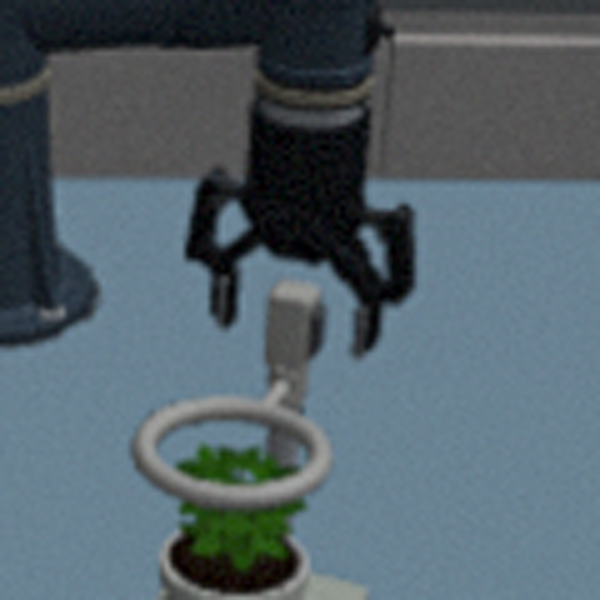

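```bash
python3 -m crank '[[0.05,0.002,0,-0.001,0],[0.045,0,0,0,0],[0.045,0,0,0,0],[0.045,0,0,0,0],[0.04,0,0,0,0]]' 25; python3 -m crank '[[0.036,0,0,0,0],[0.032,0,0,0,0],[0.028,0,0,0,0],[0.025,0,0,0,0],[0.025,0,0,0,0]]' 25 ; python3 d.py .4685 .209 .185
```

```text
t: 4.65
tcp_pos: [0.4697, 0.2095, 0.1866]
tool_rot: [0.159, 0.689, -0.159, 0.689]
force: [-1.0, 0.1, -0.2]
finger_gap: 0.467
t: 5.15
tcp_pos: [0.4684, 0.2073, 0.1868]
tool_rot: [0.157, 0.69, -0.16, 0.689]
force: [-3.2, -7.8, 6.3]
finger_gap: 0.351
t 5.15 tcp [0.4684 0.2073 0.1868] gap 0.351 F [-3.15 -7.82  6.33] q [ 0.2   0.44  1.76 -0.    0.95 -0.92]
tool x,y,z in world [[-0.003, -0.004, -1.0], [0.436, 0.9, -0.005], [0.9, -0.436, -0.0]]
delta tool axes mm [ 1.8  1.5 -0.7]
yaw rad options 0.004 -3.138
```

Gap is 30 mm, so the button is squeezed. The lamp is pushing the tool along tool −y at about 8 N, so I'll ease that off.

```bash
python3 -m crank '[[0.025,0,-0.001,0,0],[0.025,0,-0.001,0,0],[0.025,0,0,0,0]]' 30 ; python3 d.py .4685 .209 .185;  python3 - <<'E'
from station import snapshot
from h import *
s=snapshot("scene"); np.savez("scene3.npz",**s)
o=(280,100)
cv2.imwrite(f"pics/scene3.png",cv2.resize(s["image"][o[1]:o[1]+150,o[0]:o[0]+120],None,fx=4,fy=4,interpolation=cv2.INTER_CUBIC))
E
```

```text
t: 5.45
tcp_pos: [0.468, 0.2065, 0.1866]
tool_rot: [0.158, 0.689, -0.159, 0.689]
force: [-3.1, -5.5, 4.6]
finger_gap: 0.347
t 5.45 tcp [0.468  0.2065 0.1866] gap 0.347 F [-3.13 -5.49  4.55] q [ 0.2   0.44  1.76 -0.    0.94 -0.92]
tool x,y,z in world [[-0.001, -0.002, -1.0], [0.437, 0.9, -0.002], [0.9, -0.437, -0.0]]
delta tool axes mm [ 1.6  2.5 -0.7]
yaw rad options 0.003 -3.139
```

View pics/scene3.png

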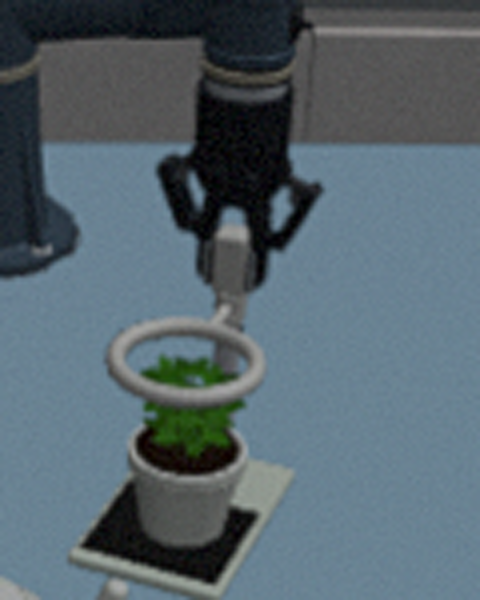

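The fingers hold the grip on both sides (crop 205–265, 270), and the tray sits flat. I'll ease once more, then start the lift.

```bash
python3 -m crank '[[0.025,-0.001,-0.001,0,0],[0.025,-0.001,-0.001,0,0],[0.025,0,-0.001,0,0],[0.025,0,0,0,0]]' 30 ; python3 -m crank '[[0.025,-0.002,0,0,0],[0.025,-0.002,0,0,0],[0.025,-0.002,0,0,0],[0.025,-0.002,0,0,0],[0.025,-0.002,0,0,0]]' ; python3 d.py .468 .208 .294
```

```text
t: 5.9
tcp_pos: [0.4679, 0.2061, 0.1883]
tool_rot: [0.16, 0.689, -0.158, 0.689]
force: [2.0, 5.1, -4.3]
finger_gap: 0.348
t: 6.4
tcp_pos: [0.4679, 0.2061, 0.1983]
tool_rot: [0.159, 0.689, -0.158, 0.689]
force: [2.2, 4.5, -3.8]
finger_gap: 0.35
t 6.4 tcp [0.4679 0.2061 0.1983] gap 0.35 F [ 2.16  4.48 -3.83] q [ 0.2   0.42  1.75  0.    0.97 -0.92]
tool x,y,z in world [[0.001, 0.002, -1.0], [0.437, 0.899, 0.002], [0.899, -0.437, 0.0]]
delta tool axes mm [-95.7   1.9  -0.7]
yaw rad options 0.002 -3.139
```

```bash
python3 -m crank '[[0.025,-0.006,0.001,0,0],[0.025,-0.008,0,0,0],[0.025,-0.008,0,0,0],[0.025,-0.008,0,0,0],[0.025,-0.008,0,0,0]]' ; python3 -m crank '[[0.025,-0.008,0,0,0],[0.025,-0.008,0,0,0],[0.025,-0.008,0,0,0],[0.025,-0.008,0,0,0],[0.025,-0.004,0,0,0]]' ;python3 d.py .468 .208 .294;  python3 - <<'E'
from station import snapshot
from h import *
s=snapshot("scene"); np.savez("scene4.npz",**s)
o=(280,80)
cv2.imwrite(f"pics/scene4.png",cv2.resize(s["image"][o[1]:o[1]+150,o[0]:o[0]+120],None,fx=4,fy=4,interpolation=cv2.INTER_CUBIC))
E
```

```text
t: 6.9
tcp_pos: [0.468, 0.2062, 0.2372]
tool_rot: [0.159, 0.689, -0.158, 0.689]
force: [1.2, 5.5, -4.1]
finger_gap: 0.345
t: 7.4
tcp_pos: [0.4679, 0.2061, 0.2732]
tool_rot: [0.159, 0.689, -0.159, 0.689]
force: [1.6, 4.4, -4.2]
finger_gap: 0.35
t 7.4 tcp [0.4679 0.2061 0.2732] gap 0.35 F [ 1.64  4.4  -4.2 ] q [ 0.2   0.32  1.66  0.    1.16 -0.92]
tool x,y,z in world [[0.001, 0.001, -1.0], [0.438, 0.899, 0.001], [0.899, -0.438, 0.0]]
delta tool axes mm [-20.8   1.8  -0.7]
yaw rad options 0.002 -3.14
```

View pics/scene4.png

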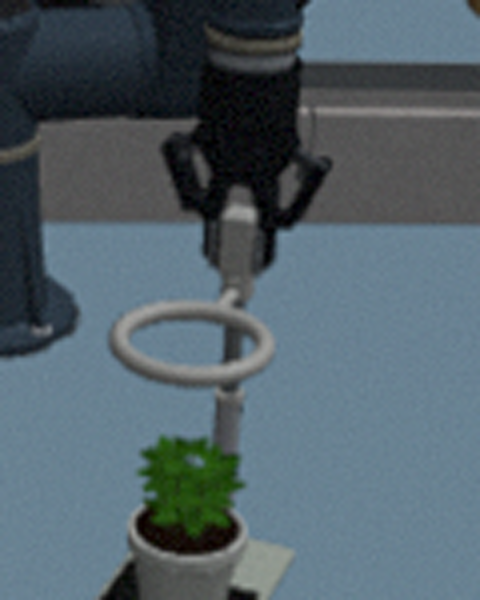

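The lamp is rising with the gripper: the ring is at crop (190,340), well clear of the plant, and it is past the first stop. I'll finish slowly while watching the pull.

```bash
python3 -m crank '[[0.025,-0.005,0,0,0],[0.025,-0.005,0,0,0],[0.025,-0.004,0,0,0],[0.025,-0.002,0,0,0],[0.025,0,0,0,0]]' ; python3 -m crank '[[0.025,-0.001,0,0,0],[0.025,-0.001,0,0,0],[0.025,-0.001,0,0,0],[0.025,0,0,0,0]]' ;  python3 -m crank '[[0.025,-0.001,0,0,0],[0.025,0,0,0,0]]'; python3 - <<'E'
from station import snapshot,manip
from h import *
print(manip.sense()["force"],manip.sense()["tcp_pos"])
for n in("scene","top"):
  a=dict(np.load(n+"0.npz")); s=snapshot(n); np.savez(n+"5.npz",**s)
  from scipy.optimize import least_squares
  for k in(a,s):
    w=cloud(k); im=k["image"].astype(int)
    m=(np.hypot(np.hypot(w[...,0]-.5625,w[...,1]-.162)-.055,0)<.012)&(w[...,2]>.145)&(w[...,2]<.30)&(im.max(2)-im.min(2)<45)&(im.max(2)>90)
    t=(w[...,2]>.007)&(w[...,2]<.018)&(np.hypot(w[...,0]-.54,w[...,1]-.173)<.13)
    print(n,m.sum(),"ring z",np.median(w[m][:,2]),np.percentile(w[m][:,2],[5,95]),"xy",least_squares(lambda c:np.hypot(*(w[m][:,:2]-c).T)-.055,[.5625,.162],loss='soft_l1',f_scale=.004).x,"tray z",np.median(w[t][:,2]),cv2.minAreaRect(w[t][:,:2].astype(np.float32)))
s=dict(np.load("scene5.npz"));cv2.imwrite("pics/scene5.png",cv2.resize(s["image"][60:260,180:400],None,fx=3,fy=3,interpolation=cv2.INTER_CUBIC))
E
```

```text
t: 7.95
tcp_pos: [0.4679, 0.2061, 0.2886]
tool_rot: [0.159, 0.689, -0.159, 0.689]
force: [1.8, 5.9, -1.9]
finger_gap: 0.345
t: 8.35
tcp_pos: [0.4679, 0.206, 0.2913]
tool_rot: [0.159, 0.689, -0.159, 0.689]
force: [2.1, 4.6, -2.8]
finger_gap: 0.345
t: 8.55
tcp_pos: [0.4679, 0.206, 0.2922]
tool_rot: [0.159, 0.689, -0.159, 0.689]
force: [2.5, 4.7, -2.7]
finger_gap: 0.35
[ 2.49214676  4.69174845 -2.72820177] [0.46788902 0.20602182 0.29223557]
scene 343 ring z 0.17402760058820022 [0.167752   0.17727444] xy [0.56389895 0.16289723] tray z 0.012823488340031327 ((0.5398741960525513, 0.17305314540863037), (0.13166911900043488, 0.20634928345680237), 63.92688751220703)
scene 337 ring z 0.2783784415674883 [0.27218079 0.28236   ] xy [0.56396383 0.16337033] tray z 0.012785975994466015 ((0.5384781956672668, 0.17391568422317505), (0.13261619210243225, 0.20944662392139435), 63.3079719543457)
top 363 ring z 0.17380759031786563 [0.16538683 0.18226844] xy [0.55990162 0.1612986 ] tray z 0.011419557534749774 ((0.5414423942565918, 0.17332348227500916), (0.24706023931503296, 0.25185102224349976), 81.18351745605469)
top 285 ring z 0.2797690565610812 [0.27282389 0.28804284] xy [0.56018668 0.16079241] tray z 0.011786683273505644 ((0.5393240451812744, 0.15784727036952972), (0.22660131752490997, 0.2430802434682846), 84.94017791748047)
```

View pics/scene5.png

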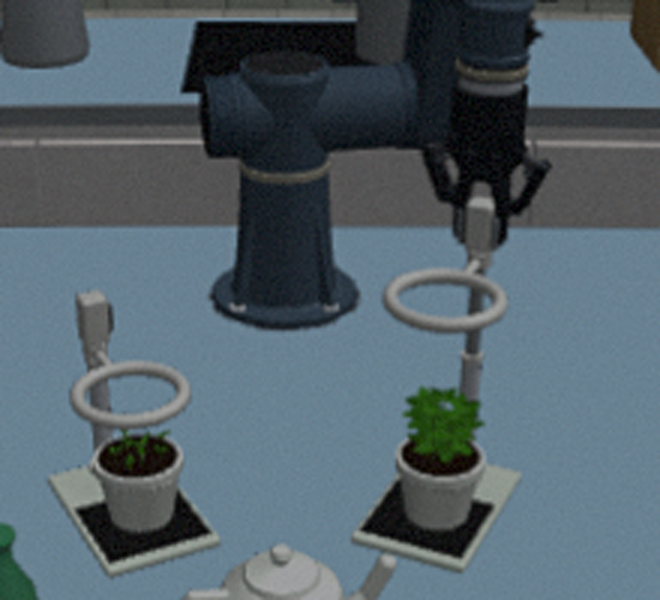

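The ring has risen about 105 mm, measured from 0.174 to 0.279. A couple of mm more gives margin.

```bash
for i in 1; do python3 -m crank '[[0.025,-0.001,0,0,0],[0.025,0,0,0,0],[0.025,0,0,0,0]]' 30; python3 -m crank '[[0.025,-0.001,0,0,0],[0.025,0,0,0,0],[0.025,0,0,0,0]]';python3 -m crank '[[0.025,-0.001,0,0,0],[0.025,0,0,0,0],[0.025,0,0,0,0]]'; done
```

```text
t: 8.95
tcp_pos: [0.4679, 0.206, 0.2932]
tool_rot: [0.159, 0.689, -0.159, 0.689]
force: [1.8, 5.0, -2.8]
finger_gap: 0.345
t: 9.25
tcp_pos: [0.4678, 0.206, 0.2942]
tool_rot: [0.159, 0.689, -0.159, 0.689]
force: [2.1, 4.2, -2.6]
finger_gap: 0.35
t: 9.55
tcp_pos: [0.4679, 0.206, 0.2952]
tool_rot: [0.159, 0.689, -0.159, 0.689]
force: [2.3, 4.2, -3.2]
finger_gap: 0.352
```

```bash
python3 -m crank '[[0.025,0,0,0,0],[0.025,0,0,0,0],[0.025,0,0,0,0]]'; python3 - <<'E'
from station import snapshot,manip
from h import *
for n in("scene","top"):
  a=dict(np.load(n+"0.npz")); s=snapshot(n); r=[]
  for k in(a,s):
    w=cloud(k); im=k["image"].astype(int)
    m=(abs(np.hypot(w[...,0]-.5625,w[...,1]-.162)-.055)<.012)&(w[...,2]>.145)&(w[...,2]<.30)&(im.max(2)-im.min(2)<45)&(im.max(2)>90)
    t=(w[...,2]>.007)&(w[...,2]<.018)&(np.hypot(w[...,0]-.54,w[...,1]-.173)<.13)
    r.append([np.median(w[m][:,2]),np.median(w[t][:,2])])
  print(n,np.array(r).round(4),np.diff(r,axis=0))
E
```

```text
t: 9.85
tcp_pos: [0.4679, 0.206, 0.2952]
tool_rot: [0.159, 0.689, -0.159, 0.689]
force: [0.3, 4.7, -2.3]
finger_gap: 0.349
scene [[0.174  0.0128]
 [0.2814 0.0127]] [[ 0.10733797 -0.00014493]]
top [[0.1738 0.0114]
 [0.2831 0.0122]] [[0.10929101 0.00075644]]
```

The two views give a rise of 107 and 109 mm. The tray hasn't lifted and the arm is steady, so I'm handing in.

```bash
python3 -c "
from station import manip
print(manip.sign_off())"
```

```text
the job is handed in; nothing more can be done
None
```

I squeezed the button on the basil lamp (the one at +y), pulled the lamp up past its first stop to the second, and handed in at about 10 s. The gripper is still holding it there with a 30 N squeeze.

- **Height:** the ring rose 107 mm (scene view) and 109 mm (top view), and the tool's own travel gives about 108 mm. It sits just short of the hard end at 110 mm; I did not pull onto that end, to avoid lifting the tray.
- **Button:** it was not measured directly. The fingers closed to about 30 mm, against 31 mm for a fully pressed grip, and the lamp slid freely past the first stop.
- **Tray:** its height in the images changed by less than 1 mm.
- **Forces:** the arm is steady. The pull was about 2–3 N, and a side force of about 5 N on the grip remained that I did not fully ease off.
- **Everything else:** a picture taken near the end of the lift showed the other lamp still down and both pots standing on their trays. I did not measure those, and I did not check all the bystanders afterwards.

The top-view tray outline was unreliable because the fit picked up stray points, so I used the scene view for the tray's pose.

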